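# Trim the rinse-water valve of a lab analyser

### The job

First turn the rinse pump's dial so that its pointer stands at the one long mark of its scale. Then take the handwheel of the feed valve beside it by its upright crank grip, screw the valve shut (clockwise) until it stops, and back it off exactly two full turns from the stop. Finish still gripping the crank grip with the wheel at rest there, the dial still at its mark, and leave the tube rack, the bottle and the tip box where they stand.

Things in the scene. Friction and masses are not known exactly. Their poses are not given: they have to be found in the camera images.
- dial (a joint): Angle of the pump's dial, rad: 0 at the start of the scale, grows as the dial turns clockwise seen from above, stops at 0 and 4.71; the pointer stands at the long mark at 2.618. Light friction (0.04 N m): it stays where it is left. The pump is a fixed grey box 150 x 160 mm, 65 mm high, anywhere in front of the robot to the left or right, the dial in the middle of its white top panel.
- dial_grip (a point): Point on the dial's axis, 34 mm above the pump's top panel, at the height to grip. The black dial has a disc (52 mm wide, up to 9 mm above the panel) that carries an upright straight bar, 46 mm long, 14 mm thick, up to 46 mm above the panel. x axis: along the bar, towards its pointer (a white line on one half of the bar's top and a white nose at the disc's edge on that side); z up. Turns with the dial.
- dial_mark (a point): Fixed point on the pump's panel: the inner end of the long mark (black, radial, 24 mm long and 5 mm wide; the other nine marks are 8 mm long, 2.5 mm wide and 30 degrees apart), 33 mm from the dial's axis.
- wheel (a joint): Angle of the valve's handwheel, rad: 0 at the closed stop (a hard stop), grows as the valve is opened, counter-clockwise seen from above; one turn is 6.283, two turns 12.566; the other stop is at 19. At the start it stands 0.5 to 1.15 turns open. Stiff by friction (0.12 N m): it stays where it is left and does not rise or sink.
- wheel_hub (a point): Centre of the handwheel, on its vertical axis, 76 mm above the work surface, at mid height of the rim. The aluminium wheel: rim 110 mm across to the middle of its 12 mm thick bar, three spokes, hub top 10 mm above this point; it sits on a brass valve with a steel cross pipe, on a fixed grey plate 110 x 150 mm. Fixed place; the axes turn with the wheel, x towards the crank grip, z up.
- crank: The upright crank grip on the wheel's rim: black round sleeve, 20 mm in diameter, 50 mm high, its axis vertical, 55 mm from the wheel's axis. Origin: centre of its underside, 9 mm above the middle of the rim (85 mm above the work surface); its top is at 135 mm. It revolves freely on its own pin, so a gripper can keep its heading while it carries the grip round.
- tube_rack: Loose grey rack of capped tubes, 70 x 150 mm, 84 mm high, beyond the work; to be left alone. Origin under its centre.
- reagent_bottle: Loose brown bottle, 64 mm in diameter, 125 mm high, at the left; to be left alone. Origin under its centre.
- tip_box: Loose pipette tip box, 85 x 120 mm, 68 mm high, at the right; to be left alone. Origin under its centre.
There are look-alikes about, which are no part of the job. What is shaped like the part that bears dial but orange or turquoise is not meant.

How it is judged:
On the way, in this order (a step that is already met when the one before it is completed fails the run):
1. the dial's pointer stands at the long mark (value of joint dial between 2.478 and 2.758 rad), for 0.2 s.
2. the valve is shut against its stop by the crank grip (value of joint wheel below 0.1 rad and contact force between the fingers and crank above 2 N), for 0.2 s.
At the end, for the whole second after the job is handed in: The wheel stands two turns (12.566 rad) open from the stop, within 0.22 rad (about 12 degrees), at rest (under 0.1 rad/s); the fingers still grip the crank grip with more than 2 N; the dial still stands within 0.14 rad (8 degrees) of the long mark (all of step 1 and value of joint wheel between 12.346 and 12.786 rad and velocity of joint wheel between -0.1 and 0.1 rad/s and contact force between the fingers and crank above 2 N); the arm keeps its last pose, push and grip.
It fails at once if the tube rack, the bottle or the tip box is moved by more than 20 mm (distance of any of tube_rack, reagent_bottle, tip_box from where it was at the start of the episode above 0.02 m).
It also fails if it takes over 72 s, if anything falls off the work surface, if the arm or the gripper's body presses on something with over 40 N, if the wrist force passes 120 N, or if a joint passes its speed limit or range.

### The arm

A 6-joint arm with a two-finger parallel gripper is mounted at the origin on the work surface. World frame = base frame: x ahead of the robot, y to its left, z up, the work surface at z = 0. Lengths are in m, angles in rad, forces in N, time in s.
With the tool pointing down it reaches from about 0.4 to 0.825 m from the base axis. Payload 7 kg.
Tool frame: the origin (TCP) lies at the very end of the fingers, on their centre line; the grasp point (between the pads) lies 19 mm behind it; z points along the fingers, x is the direction in which the jaws open and shut, and the axes are right-handed (so a half turn about z gives the same grasp; the last joint's range is limited). The gripper opens to 88 mm and grips with 3 to 60 N. Pads are 19 mm wide; open, the fingers measure 130 mm over their backs; the gripper's body (78 mm by 193 mm) begins 47 mm behind the grasp point.
Start: joints at [1.532, 0.359, 0.012, 0, -1.224, -0.288], TCP at [0.217, 0.639, 0.227] pointing down, gripper open.
Joint ranges: [-3.07, 3.07], [-1.43, 2.12], [-1.02, 1.25], [-3.03, 1.67], [-3.05, -0], [-3.03, 3.03]. Speed limits (rad/s): [2.39, 2.39, 3.01, 3.14, 3.14, 3.14].

### API

Orientations are given as [roll, pitch, yaw] about the fixed x, y, z axes, in that order (R = Rz(yaw) Ry(pitch) Rx(roll)).
In Python, from station import telemetry, grab_frame, arm, regions_of, pinpoint gives the robot as it stands. The module is installed in compiled form; this text tells all that it offers.
- The arm moves only by the shell command python3 -m inch 'ROWS' [FORCE]. ROWS is text: rows parted by semicolons, each of 7 numbers parted by spaces: the opening, from 0 (shut) to 1 (fully open), then the shift along the world's x, y, z in cm, then the turn, a rotation vector about the world's x, y, z in degrees. A call has 1 to 12 rows; each row is the pose to reach, as a shift and turn from the pose measured when the call began; what a row does not reach only later rows make up. A row lasts 1/8 s, in which the tool goes at most 62.5 mm and 10.7 degrees, less where a joint would pass 70% of its speed; a pose out of reach is approached as far as the arm can. A call with a gripper value outside its range is refused whole. The fingers move at their own pace and stop on an object; FORCE is the grip in N (left out, the last holds). Time passes only in rows, so rows that repeat a pose let the fingers close. It gives the time, the measured TCP pose, the force and the opening at its end, in the units of the state.
- telemetry.get_state(): the state, without advancing time (a new reading comes with each control period).
- grab_frame(name): name is "scene" or "top"; returns a dict with "pixels" (384x512x3 uint8, red, green, blue), "fx", "fy", "cx", "cy" (pixels), "dist_coeffs" ([k1, k2, p1, p2, k3] as OpenCV has them; the pictures are not rectified), "R" (3x3) and "t" (3): a world point X has camera coordinates R X + t. Camera axes: x right, y down, z forward; pixel columns grow to the right and rows downward; lengths in m; the calibration is good to about 2 mm. A picture is of the moment at which its call begins. There is no depth.
- arm.job_done(): hands the job in, once; it reports no verdict.
Trained networks look in the newest picture that a camera, given by its name, has taken for a name from the list of things; names that differ only in an ending like _2 or _b are one class to them, and where a whole thing is asked for, a point or a joint stands for the part that bears it (a point fixed in the world has none). Each returns a list of dicts, best first, with "p" (0 to 1); they miss things now and then, are a little off and sometimes report something else, mostly with a low value. They report only what shows in the picture. A call takes as long as a camera call. They do not tell look-alikes from the thing itself.
- regions_of(camera, name): "pixels" (384x512 bool, what is visible of it) and "bbox" ([left, top, right, bottom] in pixels, round what is visible of it).
- pinpoint(camera, name): "location" ([column, row] in pixels: a listed point, or the origin of a listed thing).
The state is a dict: "t": time; "q": joint angles; "qd": joint speeds; "joint_efforts": joint torques, N m; "eef_pos": TCP position; "ee_rot": TCP orientation; "force": force on the tool from outside, world axes, zero at the start; "moment": the same for the moment, N m; "width": finger opening in m.
Only numpy, scipy, OpenCV 4.12 (cv2) and the standard library are available. Lean on these libraries where they do the work, as an engineer would, in place of code of your own. Each camera call takes 0.05 s, during which the arm holds its last target. There are 200 camera calls.

## Working session

There is one attempt and no reset: what is moved stays moved. The work goes in short steps, Python scripts to look and compute and a shell command to move; the robot and the scene stay as the last step left them, time stands still between calls to the robot, and variables do not carry over. Pictures are saved under pics/ and viewed, about 8 in all and at most 12, crops included, and the job is handed in when it is done.

```bash
mkdir -p pics
cat > h.py <<'E'
import numpy as np,cv2
from station import telemetry,grab_frame,arm,regions_of,pinpoint
def ray(f,uv):
    K=np.array([[f["fx"],0,f["cx"]],[0,f["fy"],f["cy"]],[0,0,1]]);R=np.array(f["R"]);t=np.array(f["t"])
    n=cv2.undistortPoints(np.array([[uv]],float),K,np.array(f["dist_coeffs"]))[0,0]
    return -R.T@t, R.T@np.array([n[0],n[1],1])
def at(f,uv,z):
    c,d=ray(f,uv);return c+d*(z-c[2])/d[2]
def proj(f,X):
    K=np.array([[f["fx"],0,f["cx"]],[0,f["fy"],f["cy"]],[0,0,1]])
    return cv2.projectPoints(np.array([X],float),cv2.Rodrigues(np.array(f["R"]))[0],np.array(f["t"]),K,np.array(f["dist_coeffs"]))[0][0,0]
def save(n,im): cv2.imwrite("pics/"+n,cv2.cvtColor(im,cv2.COLOR_RGB2BGR))
E
python3 - <<'E'
from h import *
np.set_printoptions(precision=3,suppress=True)
Z=dict(dial_grip=.099,dial_mark=.065,wheel_hub=.076,crank=.085,tube_rack=0,reagent_bottle=0,tip_box=0)
ims=[]
for c in("scene","top"):
    f=grab_frame(c);ims.append(f["pixels"])
    print(c,-np.array(f["R"]).T@f["t"])
    for n,z in Z.items():
        for d in pinpoint(c,n)[:4]: print(n,round(d["p"],2),np.round(d["location"],1),at(f,d["location"],z))
a=np.vstack(ims)
save("a.png",cv2.resize(ims[0],(800,600)));save("b.png",cv2.resize(ims[1],(800,600)))
print(telemetry.get_state())
E
```

```text
scene [ 1.456 -0.442  1.068]
dial_grip 0.58 [199.6 205. ] [ 0.513 -0.207  0.099]
dial_grip 0.54 [120.5 262.5] [ 0.639 -0.496  0.099]
dial_grip 0.45 [165.5 163.9] [ 0.256 -0.251  0.099]
dial_mark 0.95 [164.3 173.4] [ 0.266 -0.264  0.065]
dial_mark 0.83 [200.  223.3] [ 0.561 -0.226  0.065]
dial_mark 0.71 [126.9 278.6] [ 0.676 -0.493  0.065]
wheel_hub 0.96 [296.5 186.1] [0.547 0.145 0.076]
crank 0.47 [282.8 183.2] [0.521 0.102 0.085]
tube_rack 0.9 [265.9 264.4] [ 0.759 -0.08   0.   ]
reagent_bottle 0.91 [354.5 161.7] [0.449 0.479 0.   ]
tip_box 0.62 [133.2 231. ] [ 0.439 -0.434  0.   ]
tip_box 0.25 [285.  181.4] [0.435 0.162 0.   ]
top [ 0.388 -0.006  1.378]
dial_grip 0.65 [326.9 199.6] [ 0.512 -0.215  0.099]
dial_grip 0.58 [422.2 159.2] [ 0.628 -0.488  0.099]
dial_grip 0.54 [337.6 300.1] [ 0.237 -0.242  0.099]
dial_mark 0.84 [332.2 189. ] [ 0.546 -0.236  0.065]
dial_mark 0.82 [338.6 287.5] [ 0.268 -0.251  0.065]
dial_mark 0.57 [418.7 146.2] [ 0.673 -0.492  0.065]
wheel_hub 0.71 [197.1 189.5] [0.541 0.148 0.076]
crank 0.6 [209.9 198.3] [0.516 0.111 0.085]
tube_rack 0.63 [277.7 123.9] [ 0.753 -0.084  0.   ]
reagent_bottle 0.68 [ 88.9 222.9] [0.448 0.481 0.   ]
{'t': 0.8, 'q': array([ 1.532,  0.359,  0.012, -0.   , -1.224, -0.288]), 'qd': array([0.   , 0.001, 0.   , 0.001, 0.   , 0.   ]), 'joint_efforts': array([ -0.   , -58.228,  29.329,   7.002,   0.013,  -0.   ]), 'eef_pos': array([0.217, 0.639, 0.227]), 'ee_rot': array([ 3.142,  0.   , -1.898]), 'force': array([ 0.722, -0.111,  0.058]), 'moment': array([ 0.01 , -0.041, -0.001]), 'width': 0.08749246110528223}
```

View pics/a.png

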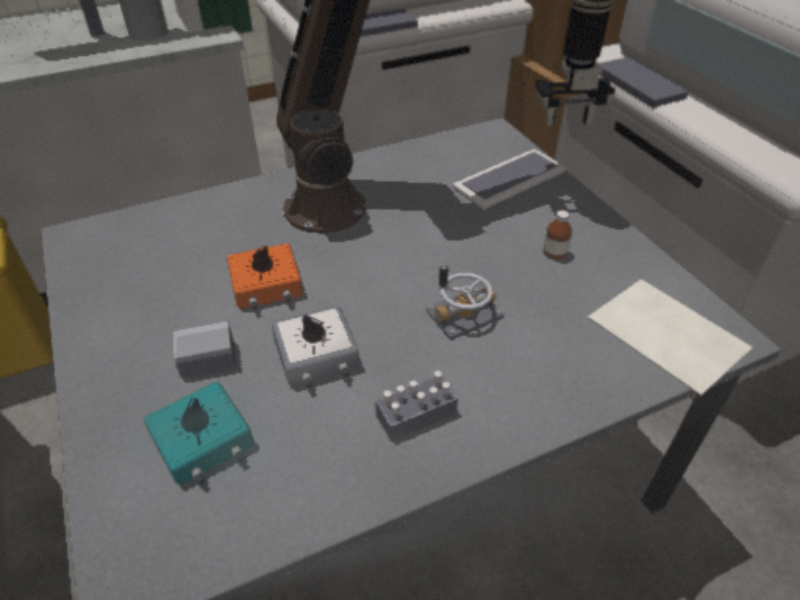

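View pics/b.png

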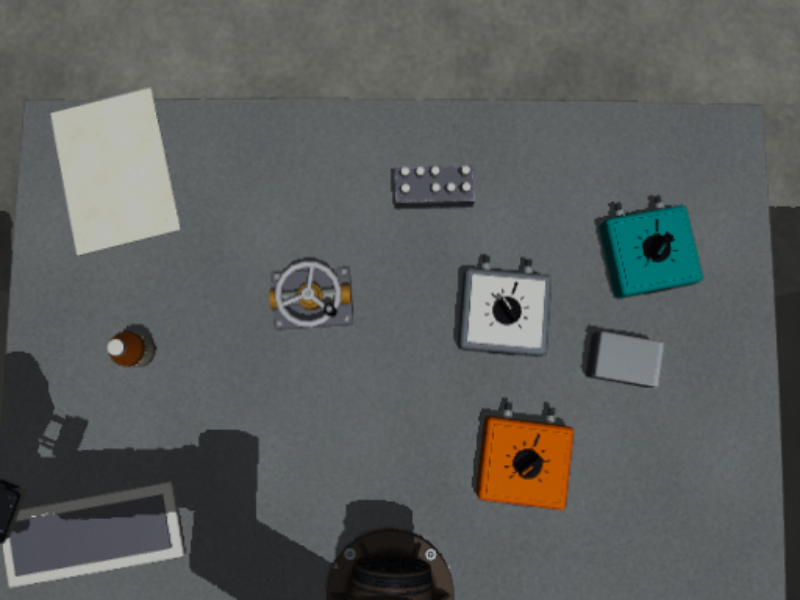

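The scene view shows the white pump at (316,340), with orange (264,272) and turquoise (197,425) look-alikes; the valve wheel is at (466,290) with its crank at (444,275). The top view shows the white dial at (507,310), orange (528,463), turquoise (657,247), the wheel at (309,293) and the crank at (330,309). I choose the white-panelled pump (native top pixel 325,199) and will check it in a crop.

Run:
```python
from h import *
np.set_printoptions(precision=4,suppress=True)
f=grab_frame("top");im=f["pixels"]
c1=cv2.resize(im[165:235,288:358],(560,560),interpolation=cv2.INTER_CUBIC)
save("c.png",c1)
# panel centre from white region in top
hsv=cv2.cvtColor(im,cv2.COLOR_RGB2HSV)
m=((hsv[...,1]<40)&(hsv[...,2]>150)).astype(np.uint8);m[:, :290]=0;m[:165]=0;m[235:]=0;m[:,360:]=0
n,l,s,ce=cv2.connectedComponentsWithStats(m);i=1+s[1:,4].argmax()
cn,_=cv2.findContours((l==i).astype(np.uint8),0,2);r=cv2.minAreaRect(max(cn,key=cv2.contourArea));print(r,at(f,r[0],.065))
for c in("top","scene"):
    f2=grab_frame(c)
    for nm in("crank","wheel_hub"):
        for d in regions_of(c,nm)[:2]:
            y,x=np.nonzero(d["pixels"]);print(c,nm,d["p"],d["bbox"],len(x))
            if nm=="crank":
                print(at(f2,(x.mean(),y.mean()),.11))
```

```text
((323.8399658203125, 199.02684020996094), (47.16902160644531, 43.5749397277832), 4.513988018035889) [ 0.5171 -0.212   0.065 ]
top crank 0.41 [204.9, 194.2, 212.0, 202.7] 53
[0.5129 0.1067 0.11  ]
top wheel_hub 0.8 [176.6, 166.8, 215.6, 211.7] 787
scene wheel_hub 0.81 [281.3, 170.5, 313.3, 196.3] 396
```

View pics/c.png

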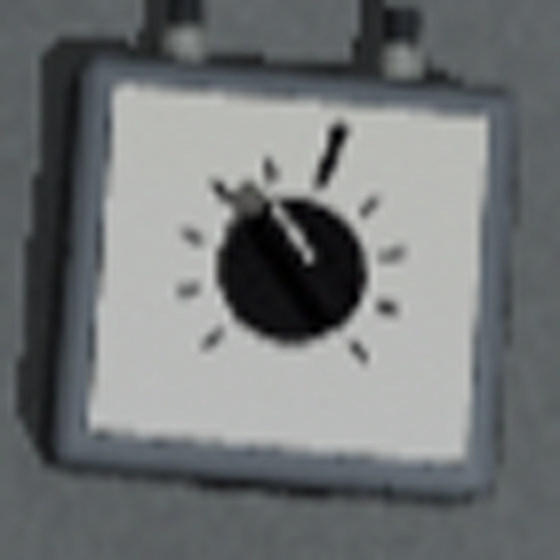

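The white pump, with its panel spanning (100,85)-(490,460) in the crop, has the disc at (293,270), the nose at (248,195) and the white line running from (312,262) to (278,203). The long mark runs from (322,185) to (342,127). The pointer needs to turn clockwise by about 50°.

Run:
```python
from h import *
np.set_printoptions(precision=4,suppress=True)
f=grab_frame("top")
P=lambda u,v,z:at(f,(u/8+288-.44,v/8+165-.44),z)
D=P(293,270,.07);print("disc",D)
ang=lambda v:np.degrees(np.arctan2(v[1],v[0]))
mi,mo=P(322,185,.065),P(342,127,.065)
print("mark",mi,mo,ang(mo-mi),ang(mi-D),ang(mo-D),np.linalg.norm(mi[:2]-D[:2]),np.linalg.norm(mo[:2]-D[:2]))
ma=[(212,340,0),(187,290,30),(190,235,60),(222,190,90),(268,165,120),(372,205,180),(392,255,210),(388,307,240),(360,352,270)]
print([round(ang(P(u,v,.065)-D)+a) for u,v,a in ma])
C=np.mean([P(u,v,.065)for u,v,a in (ma[0],ma[8])],0);print(C)
print("line",ang(P(278,203,.111)-P(312,262,.111)),P(312,262,.111),"nose",ang(P(248,195,.072)-D))
s=grab_frame("scene");im=s["pixels"]
print("scene pred",proj(s,[.513,-.2125,.111]))
a=cv2.resize(im[180:235,170:235],(650,550),interpolation=cv2.INTER_CUBIC)
t=cv2.resize(f["pixels"][160:220,170:230],(540,540),interpolation=cv2.INTER_CUBIC);b=cv2.resize(im[155:215,265:325],(540,540),interpolation=cv2.INTER_CUBIC)
save("d.png",cv2.resize(np.hstack([t,b]),(800,400)))
```

```text
disc [ 0.5186 -0.2122  0.07  ]
mark [ 0.5497 -0.2238  0.065 ] [ 0.5707 -0.2313  0.065 ] -19.650288706822185 -20.441576397853968 -20.123755556425653 0.033175346207919225 0.05544360159067074
[131, 130, 130, 130, 131, 129, 129, 130, 130]
[ 0.4919 -0.2102  0.065 ]
line 29.411549049229688 [ 0.5173 -0.2124  0.111 ] nose 31.15187842399499
scene pred [197.78   202.9762]
```

View pics/d.png

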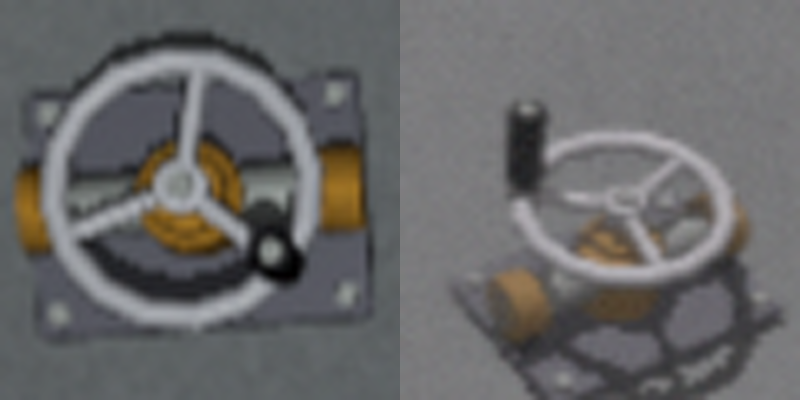

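The wheel crop (top left half) shows the hub at (180,185) and the crank top at (268,248). The scene half shows the crank standing from (525,190) up to (527,105). Dial: centre (0.518,-0.212), bar at 30.3°, mark at -20.2°, so about 50.5° clockwise to go. All marks fit a consistent scale, with mark radii of 33 and 55 mm against 33 and 57 expected. Moving now.

```bash
python3 -m inch '0.5 5 -5 0 0 0 4; 0.5 10 -11 0 0 0 8; 0.5 15 -17 0 0 0 12; 0.5 20 -23 0 0 0 16; 0.5 25 -29 0 0 0 20; 0.5 27 -35 0 0 0 24; 0.5 28 -41 0 0 0 28; 0.5 28.5 -47 0 0 0 32; 0.5 29 -53 0 0 0 36; 0.5 29.5 -59 0 0 0 40; 0.5 30 -65 0 0 0 44; 0.5 30 -71 0 0 0 48'
python3 - <<'E'
from h import *
np.set_printoptions(precision=4,suppress=True)
s=telemetry.get_state();print(s["eef_pos"],np.degrees(s["ee_rot"]),s["q"])
T=grab_frame("top");S=grab_frame("scene")
for u,v,z,n in((180,185,.086,"hub"),(268,246,.135,"crank")): print(n,at(T,(u/6.667+170-.43,v/6.667+160-.43),z))
for u,v,z,n in((625,199,.086,"hub"),(527,108,.135,"crank")): print(n,at(S,((u-400)/6.667+265-.43,v/6.667+155-.43),z))
E
```

```text
t: 2.75
eef_pos: [0.5143, -0.0208, 0.227]
ee_rot: [-3.141, -0.0, -1.057]
force: [0.3, 1.1, 0.2]
width: 0.0437
[ 0.5143 -0.0208  0.227 ] [-179.9449   -0.0196  -60.5734] [ 0.3416  0.0926 -0.3364  0.0002 -1.1408  1.7427]
hub [0.5463 0.1489 0.086 ]
crank [0.5156 0.1069 0.135 ]
hub [0.5514 0.149  0.086 ]
crank [0.5128 0.1076 0.135 ]
```

```bash
python3 -m inch '0.5 0.1 -5.5 0 0 0 1; 0.5 0.2 -11 0 0 0 1; 0.5 0.3 -16 0 0 0 1; 0.5 0.4 -19 0 0 0 1; 0.5 0.4 -19.1 -3 0 0 1; 0.5 0.4 -19.1 -8 0 0 1; 0.5 0.4 -19.1 -12 0 0 1; 0.5 0.4 -19.1 -14.7 0 0 1; 0.5 0.4 -19.1 -14.7 0 0 1; 0 0.4 -19.1 -14.7 0 0 1; 0 0.4 -19.1 -14.7 0 0 1; 0 0.4 -19.1 -14.7 0 0 1' 15
```

```text
t: 4.35
eef_pos: [0.518, -0.2141, 0.0808]
ee_rot: [-3.14, -0.001, -1.046]
force: [-5.0, 21.6, 16.1]
width: 0.0194
```

```bash
python3 -m inch '0 0 0 0 0 0 0; 0 0 0 0 0 0 0; 0 0 0 0 0 0 0'
python3 - <<'E'
from h import *
f=grab_frame("scene");save("e.png",cv2.resize(f["pixels"][150:240,150:260],(660,540),interpolation=cv2.INTER_CUBIC))
print(telemetry.get_state())
E
```

```text
t: 4.72
eef_pos: [0.5168, -0.2116, 0.0809]
ee_rot: [-3.14, 0.003, -1.046]
force: [-4.5, 16.6, 4.9]
width: 0.0141
{'t': 4.775, 'q': array([-0.04039366,  0.30906245, -0.4300031 , -0.00458001, -0.83188804,
        2.13890508]), 'qd': array([-1.13861124e-03, -1.22306003e-03,  7.14585748e-04,  1.83626639e-05,
       -4.82902283e-04, -3.78462403e-04]), 'joint_efforts': array([ -7.43495777, -45.99967003,  24.533481  ,   9.52991992,
         1.79616194,  -0.07449698]), 'eef_pos': array([ 0.51686097, -0.21156291,  0.08092778]), 'ee_rot': array([-3.13990831e+00,  2.94076895e-03, -1.04616358e+00]), 'force': array([-5.0669706 , 16.83435852,  5.59449702]), 'moment': array([5.83673095, 1.43811532, 0.11279617]), 'width': 0.013865651520136925}
```

View pics/e.png

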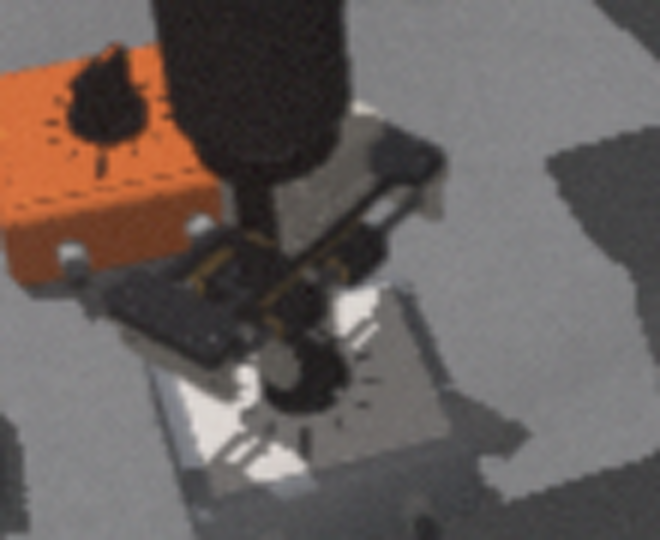

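The view shows the fingers closed on the dial bar at (290,360), opening 14 mm = bar thickness. Turning 50.5° clockwise.

```bash
python3 -m inch '0 0 0 0 0 0 -7; 0 0 0 0 0 0 -14; 0 0 0 0 0 0 -21; 0 0 0 0 0 0 -28; 0 0 0 0 0 0 -35; 0 0 0 0 0 0 -42; 0 0 0 0 0 0 -48; 0 0 0 0 0 0 -50.5; 0 0 0 0 0 0 -50.5; 0 0 0 0 0 0 -50.5; 0 0 0 0 0 0 -50.5'
```

```text
t: 6.15
eef_pos: [0.5166, -0.2094, 0.081]
ee_rot: [-3.141, 0.006, -1.928]
force: [-0.7, 13.7, 0.6]
width: 0.0139
```

```bash
python3 -m inch '0.5 0 0 0 0 0 0; 0.5 0 0 0 0 0 0; 0.5 0 0 0 0 0 0; 0.5 0 0 3 0 0 0; 0.5 0 0 7 0 0 0; 0.5 0 0 12 0 0 0; 0.8 0 6 15 0 0 0; 0.8 0 12 15 0 0 0; 0.8 0 18 15 0 0 0; 0.8 0 20 15 0 0 0; 0.8 0 20 15 0 0 0'
python3 - <<'E'
from h import *
f=grab_frame("top");save("f.png",cv2.resize(f["pixels"][165:235,288:358],(560,560),interpolation=cv2.INTER_CUBIC))
print(telemetry.get_state())
E
```

```text
t: 7.52
eef_pos: [0.5166, -0.0081, 0.2312]
ee_rot: [-3.14, 0.006, -1.926]
force: [0.5, -0.2, -0.5]
width: 0.0702
{'t': 7.575, 'q': array([ 0.35999165,  0.09182109, -0.32578847, -0.00386611, -1.14874346,
        0.85656144]), 'qd': array([-0.02919878,  0.0025148 , -0.0021397 ,  0.0008207 , -0.00036383,
        0.00679866]), 'joint_efforts': array([  0.98076381, -36.24977589,  28.66310298,   6.70268789,
         0.13161498,  -0.1245802 ]), 'eef_pos': array([ 0.51660787, -0.00906258,  0.23112769]), 'ee_rot': array([-3.14055223,  0.0055789 , -1.92661252]), 'force': array([ 0.51297447, -0.35676443, -0.35908655]), 'moment': array([-0.09553367,  0.05578948,  0.02758716]), 'width': 0.07008133411799783}
```

View pics/f.png

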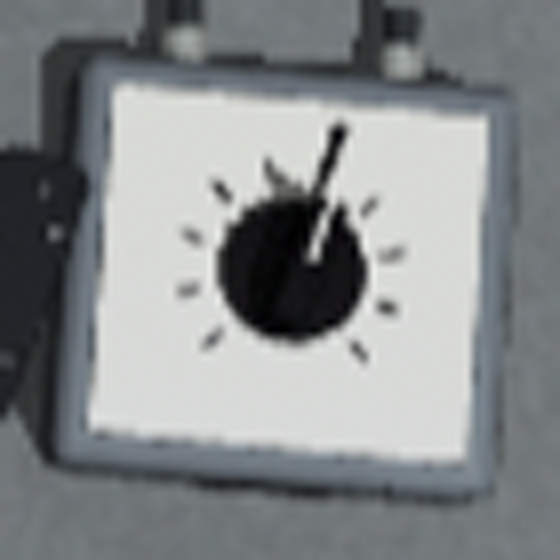

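The white line runs from (315,258) to (338,205), parallel to the long mark, which runs from (317,195) to (342,127). A grey blob at (285,185) could be shadow or the nose, so I'll check this numerically and from the other camera.

Run:
```python
from h import *
np.set_printoptions(precision=4,suppress=True)
f=grab_frame("top");g=f["pixels"].astype(int)
P=lambda u,v,z:at(f,(u/8+288-.44,v/8+165-.44),z)
v=P(338,205,.111)-P(315,258,.111);print("line",np.degrees(np.arctan2(v[1],v[0])))
D=P(293,270,.07)
for th in(-20,10,30,0):
    a=np.radians(th);print("nose pred",th,(proj(f,D+[.028*np.cos(a),.028*np.sin(a),0])-[288-.44,165-.44])*8)
s=grab_frame("scene");save("g.png",cv2.resize(s["pixels"][190:245,170:230],(720,660)[:2],interpolation=cv2.INTER_CUBIC)[:600])
```

```text
line -24.031213359354542
nose pred -20 [318.8636 196.5808]
nose pred 10 [278.4069 192.8468]
nose pred 30 [252.9276 201.9931]
nose pred 0 [292.002  191.7317]
```

View pics/g.png

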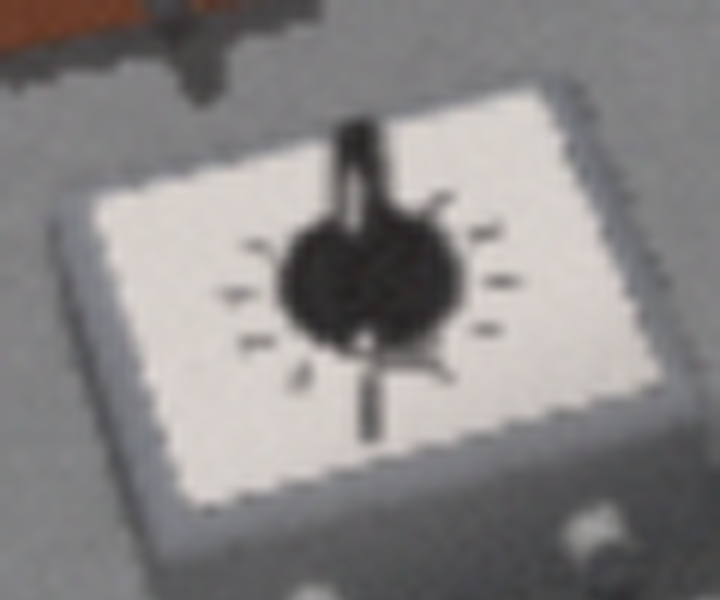

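The scene crop shows the white nose at (366,340) in line with the long mark at (370,375–440), and the grey patch at (410,355) is shadow. The dial is at its mark, with all readings within 4°. Now the crank grip.

```bash
python3 -m inch '0.8 -0.1 6 0 0 0 0; 0.8 -0.2 11.6 0 0 0 0; 0.8 -0.2 11.6 0 0 0 0; 0.8 -0.2 11.6 -5 0 0 0; 0.8 -0.2 11.6 -10 0 0 0; 0.8 -0.2 11.6 -13.8 0 0 0; 0.8 -0.2 11.6 -13.8 0 0 0; 0 -0.2 11.6 -13.8 0 0 0; 0 -0.2 11.6 -13.8 0 0 0; 0 -0.2 11.6 -13.8 0 0 0; 0 -0.2 11.6 -13.8 0 0 0; 0 -0.2 11.6 -13.8 0 0 0' 40; python3 -m inch '0 0 0 0 0 0 0;0 0 0 0 0 0 0;0 0 0 0 0 0 0'
```

```text
t: 9.18
eef_pos: [0.5146, 0.1061, 0.0933]
ee_rot: [-3.141, 0.006, -1.928]
force: [-0.9, -0.0, -0.0]
width: 0.0253
t: 9.55
eef_pos: [0.5152, 0.1067, 0.0933]
ee_rot: [-3.14, 0.007, -1.928]
force: [3.3, 4.7, -2.9]
width: 0.0193
```

```bash
cat >> h.py <<'E'
def plan(hub,step,n,r=.055):
    p=np.array(telemetry.get_state()["eef_pos"])[:2];d=p-hub;a=np.degrees(np.arctan2(d[1],d[0]))
    print("ang",round(a,1),"r",round(np.hypot(*d)*1000,1))
    for k in range(1,n+1):
        b=np.radians(a+step*k);q=(hub+r*np.array([np.cos(b),np.sin(b)])-p)*100;print("%.2f %.2f"%tuple(q),end="; ")
    print()
E
python3 -c "
from h import *
plan(np.array([.5488,.1498]),-15,7)"
```

```text
ang -128.0 r 54.6
-1.03 0.99; -1.74 2.24; -2.10 3.63; -2.09 5.07; -1.70 6.45; -0.98 7.69; 0.05 8.70;
```

```bash
python3 -m inch '0 -1.03 0.99 0 0 0 0; 0 -1.74 2.24 0 0 0 0; 0 -2.1 3.63 0 0 0 0; 0 -2.1 3.63 0 0 0 0'; python3 -m inch '0 0 1.44 0 0 0 0; 0 0.4 2.82 0 0 0 0; 0 1.12 4.06 0 0 0 0; 0 2.15 5.07 0 0 0 0; 0 2.15 5.07 0 0 0 0'; python3 -c "
from h import *
plan(np.array([.5488,.1498]),-15,12)"
```

```text
t: 10.05
eef_pos: [0.4935, 0.1443, 0.0933]
ee_rot: [-3.141, 0.007, -1.927]
force: [-1.3, 2.1, -0.4]
width: 0.0196
t: 10.68
eef_pos: [0.5166, 0.1962, 0.0933]
ee_rot: [-3.14, 0.008, -1.926]
force: [4.3, -0.4, -0.7]
width: 0.0191
ang 124.8 r 56.5
1.36 0.54; 2.76 0.84; 4.20 0.77; 5.57 0.34; 6.77 -0.44; 7.74 -1.50; 8.40 -2.78; 8.70 -4.18; 8.63 -5.61; 8.20 -6.98; 7.42 -8.19; 6.36 -9.16;
```

```bash
python3 -c "
from h import *
plan(np.array([.548,.1508]),-10,7)"
```

```text
ang 124.7 r 55.2
0.84 0.46; 1.75 0.78; 2.69 0.94; 3.65 0.94; 4.59 0.77; 5.49 0.43; 6.32 -0.05;
```

```bash
python3 -m inch '0 0.84 0.46 0 0 0 0; 0 1.75 0.78 0 0 0 0; 0 2.69 0.94 0 0 0 0; 0 3.65 0.94 0 0 0 0;0 4.59 0.77 0 0 0 0;0 5.49 0.43 0 0 0 0; 0 5.49 0.43 0 0 0 0';  python3 -c "
from h import *
plan(np.array([.548,.1508]),-7,12)"
```

```text
t: 11.55
eef_pos: [0.5728, 0.2001, 0.0933]
ee_rot: [-3.138, 0.009, -1.927]
force: [2.3, -1.9, 1.3]
width: 0.0189
ang 63.3 r 55.2
0.57 -0.36; 1.11 -0.76; 1.59 -1.23; 2.01 -1.76; 2.36 -2.33; 2.64 -2.94; 2.85 -3.58; 2.97 -4.24; 3.02 -4.91; 2.98 -5.58; 2.86 -6.24; 2.66 -6.88;
```

```bash
python3 -m inch '0 0.57 -0.36 0 0 0 0; 0 0.57 -0.36 0 0 0 0'; python3 -m inch '0 0.54 -0.4 0 0 0 0; 0 0.54 -0.4 0 0 0 0'; python3 -m inch '0 0.48 -0.47 0 0 0 0; 0 0.48 -0.47 0 0 0 0'; python3 -m inch '0 0.42 -0.53 0 0 0 0; 0 0.42 -0.53 0 0 0 0';python3 -m inch '0 0.35 -0.57 0 0 0 0; 0 0.35 -0.57 0 0 0 0'; python3 -c "
from h import *
plan(np.array([.548,.1508]),-7,12)"
```

```text
t: 11.8
eef_pos: [0.5792, 0.1963, 0.0934]
ee_rot: [-3.138, 0.009, -1.927]
force: [2.4, -1.7, 0.0]
width: 0.0191
t: 12.05
eef_pos: [0.5849, 0.1919, 0.0933]
ee_rot: [-3.137, 0.009, -1.927]
force: [-0.1, -1.2, 1.2]
width: 0.0193
t: 12.3
eef_pos: [0.59, 0.1867, 0.0934]
ee_rot: [-3.137, 0.008, -1.927]
force: [-0.1, -1.2, 2.1]
width: 0.0196
t: 12.55
eef_pos: [0.5944, 0.1807, 0.0934]
ee_rot: [-3.137, 0.008, -1.928]
force: [-1.1, -1.1, 2.6]
width: 0.0193
t: 12.8
eef_pos: [0.598, 0.1743, 0.0933]
ee_rot: [-3.137, 0.007, -1.928]
force: [-2.1, -1.7, 1.8]
width: 0.0193
ang 25.1 r 55.2
0.23 -0.63; 0.40 -1.28; 0.49 -1.95; 0.49 -2.62; 0.42 -3.29; 0.26 -3.94; 0.03 -4.57; -0.28 -5.17; -0.66 -5.72; -1.10 -6.23; -1.60 -6.67; -2.16 -7.05;
```

```bash
python3 -m inch '0 0.23 -0.63 0 0 0 0; 0 0.23 -0.63 0 0 0 0'; python3 -m inch '0 0.17 -0.65 0 0 0 0; 0 0.17 -0.65 0 0 0 0'; python3 -m inch '0 0.09 -0.67 0 0 0 0; 0 0.09 -0.67 0 0 0 0'; python3 -m inch '0 0 -0.67 0 0 0 0; 0 0 -0.67 0 0 0 0';python3 -m inch '0 -0.07 -0.67 0 0 0 0; 0 -0.07 -0.67 0 0 0 0';python3 -m inch '0 -0.16 -0.65 0 0 0 0; 0 -0.16 -0.65 0 0 0 0'; python3 -c "
from h import *
plan(np.array([.548,.1508]),-7,12)"
```

```text
t: 13.05
eef_pos: [0.6006, 0.1674, 0.0933]
ee_rot: [-3.137, 0.007, -1.929]
force: [-0.3, -1.2, 0.6]
width: 0.0194
t: 13.3
eef_pos: [0.6024, 0.1603, 0.0933]
ee_rot: [-3.137, 0.007, -1.929]
force: [-2.4, -0.6, 2.9]
width: 0.0193
t: 13.55
eef_pos: [0.6031, 0.1528, 0.0933]
ee_rot: [-3.137, 0.006, -1.929]
force: [-2.6, -1.4, 2.0]
width: 0.0196
t: 13.8
eef_pos: [0.6029, 0.1455, 0.0933]
ee_rot: [-3.137, 0.006, -1.93]
force: [-3.1, -1.1, 2.7]
width: 0.0196
t: 14.05
eef_pos: [0.6017, 0.1383, 0.0933]
ee_rot: [-3.138, 0.005, -1.93]
force: [-5.2, 0.1, 4.3]
width: 0.0192
t: 14.3
eef_pos: [0.5998, 0.1317, 0.0933]
ee_rot: [-3.138, 0.005, -1.93]
force: [-5.5, 0.8, 3.8]
width: 0.0196
ang -20.3 r 55.2
-0.29 -0.61; -0.63 -1.19; -1.04 -1.72; -1.51 -2.19; -2.04 -2.61; -2.61 -2.96; -3.23 -3.23; -3.87 -3.43; -4.53 -3.55; -5.20 -3.59; -5.87 -3.55; -6.53 -3.42;
```

```bash
python3 -m inch '0 -0.29 -0.61 0 0 0 0; 0 -0.29 -0.61 0 0 0 0'; python3 -m inch '0 -0.34 -0.58 0 0 0 0; 0 -0.34 -0.58 0 0 0 0'; python3 -m inch '0 -0.41 -0.53 0 0 0 0; 0 -0.41 -0.53 0 0 0 0'; python3 -m inch '0 -0.47 -0.47 0 0 0 0; 0 -0.47 -0.47 0 0 0 0';python3 -m inch '0 -0.53 -0.42 0 0 0 0; 0 -0.53 -0.42 0 0 0 0'; python3 -c "
from h import *
plan(np.array([.548,.1508]),-7,12)"
```

```text
t: 14.55
eef_pos: [0.597, 0.1256, 0.0933]
ee_rot: [-3.138, 0.005, -1.93]
force: [-2.6, 1.9, 1.4]
width: 0.0192
t: 14.8
eef_pos: [0.5935, 0.1198, 0.0933]
ee_rot: [-3.138, 0.005, -1.93]
force: [-3.6, 1.9, 1.7]
width: 0.0195
t: 15.05
eef_pos: [0.5894, 0.1145, 0.0933]
ee_rot: [-3.138, 0.005, -1.931]
force: [-3.3, 2.1, 1.5]
width: 0.0194
t: 15.3
eef_pos: [0.5847, 0.1098, 0.0933]
ee_rot: [-3.138, 0.005, -1.931]
force: [-1.9, 3.5, 0.6]
width: 0.0194
t: 15.55
eef_pos: [0.5791, 0.1054, 0.0933]
ee_rot: [-3.138, 0.005, -1.931]
force: [-1.9, 4.0, 0.3]
width: 0.0192
ang -55.5 r 55.0
-0.58 -0.34; -1.19 -0.62; -1.83 -0.81; -2.50 -0.93; -3.17 -0.96; -3.84 -0.91; -4.49 -0.79; -5.13 -0.58; -5.74 -0.29; -6.31 0.06; -6.83 0.48; -7.30 0.97;
```

```bash
python3 -m inch '0 -0.58 -0.34 0 0 0 0; 0 -0.58 -0.34 0 0 0 0'; python3 -m inch '0 -0.61 -0.28 0 0 0 0; 0 -0.61 -0.28 0 0 0 0'; python3 -m inch '0 -0.64 -0.19 0 0 0 0; 0 -0.64 -0.19 0 0 0 0'; python3 -m inch '0 -0.67 -0.12 0 0 0 0; 0 -0.67 -0.12 0 0 0 0';python3 -m inch '0 -0.67 -0.03 0 0 0 0; 0 -0.67 -0.03 0 0 0 0';python3 -m inch '0 -0.67 0.05 0 0 0 0; 0 -0.67 0.05 0 0 0 0'; python3 -c "
from h import *
plan(np.array([.548,.1508]),-7,12)"
```

```text
t: 15.8
eef_pos: [0.5729, 0.1018, 0.0933]
ee_rot: [-3.139, 0.005, -1.931]
force: [-1.5, 2.8, 0.3]
width: 0.0192
t: 16.05
eef_pos: [0.5663, 0.0989, 0.0933]
ee_rot: [-3.139, 0.005, -1.931]
force: [-1.3, 4.9, -0.6]
width: 0.0195
t: 16.3
eef_pos: [0.5593, 0.097, 0.0933]
ee_rot: [-3.139, 0.005, -1.931]
force: [-1.1, 4.4, -1.3]
width: 0.0197
t: 16.55
eef_pos: [0.5522, 0.096, 0.0933]
ee_rot: [-3.139, 0.005, -1.931]
force: [-0.0, 5.5, -1.5]
width: 0.0193
t: 16.8
eef_pos: [0.5451, 0.0959, 0.0933]
ee_rot: [-3.139, 0.006, -1.931]
force: [-0.6, 5.7, -1.4]
width: 0.0193
t: 17.05
eef_pos: [0.5382, 0.0967, 0.0933]
ee_rot: [-3.139, 0.007, -1.931]
force: [-1.3, 7.0, -1.6]
width: 0.0194
ang -100.3 r 55.0
-0.65 0.16; -1.28 0.39; -1.87 0.71; -2.43 1.09; -2.93 1.54; -3.37 2.04; -3.75 2.60; -4.05 3.20; -4.29 3.83; -4.44 4.48; -4.51 5.15; -4.50 5.82;
```

```bash
python3 -m inch '0 -0.65 0.16 0 0 0 0; 0 -0.65 0.16 0 0 0 0'; python3 -m inch '0 -0.63 0.23 0 0 0 0; 0 -0.63 0.23 0 0 0 0'; python3 -m inch '0 -0.6 0.31 0 0 0 0; 0 -0.6 0.31 0 0 0 0'; python3 -m inch '0 -0.56 0.38 0 0 0 0; 0 -0.56 0.38 0 0 0 0';python3 -m inch '0 -0.5 0.45 0 0 0 0; 0 -0.5 0.45 0 0 0 0'; python3 -c "
from h import *
plan(np.array([.548,.1508]),-7,12)"
```

```text
t: 17.3
eef_pos: [0.5312, 0.0985, 0.0933]
ee_rot: [-3.139, 0.007, -1.931]
force: [1.9, 5.9, -2.7]
width: 0.0196
t: 17.55
eef_pos: [0.5245, 0.1012, 0.0934]
ee_rot: [-3.139, 0.008, -1.931]
force: [1.0, 5.4, -3.3]
width: 0.0194
t: 17.8
eef_pos: [0.5181, 0.1047, 0.0934]
ee_rot: [-3.139, 0.009, -1.931]
force: [2.4, 7.0, -4.0]
width: 0.0191
t: 18.05
eef_pos: [0.5123, 0.1091, 0.0934]
ee_rot: [-3.138, 0.01, -1.931]
force: [3.2, 4.7, -5.1]
width: 0.0195
t: 18.3
eef_pos: [0.5072, 0.114, 0.0934]
ee_rot: [-3.137, 0.011, -1.93]
force: [3.7, 4.7, -4.8]
width: 0.0193
ang -138.0 r 54.9
-0.42 0.52; -0.78 1.09; -1.05 1.70; -1.26 2.34; -1.38 3.00; -1.42 3.67; -1.38 4.34; -1.26 5.00; -1.06 5.65; -0.78 6.26; -0.43 6.83; -0.01 7.35;
```

```bash
python3 -m inch '0 -0.42 0.52 0 0 0 0; 0 -0.42 0.52 0 0 0 0'; python3 -m inch '0 -0.36 0.57 0 0 0 0; 0 -0.36 0.57 0 0 0 0'; python3 -m inch '0 -0.27 0.61 0 0 0 0; 0 -0.27 0.61 0 0 0 0'; python3 -m inch '0 -0.21 0.64 0 0 0 0; 0 -0.21 0.64 0 0 0 0';python3 -c "
from h import *
plan(np.array([.548,.1508]),-7,12)"
```

```text
t: 18.55
eef_pos: [0.5028, 0.1195, 0.0934]
ee_rot: [-3.137, 0.011, -1.93]
force: [2.7, 5.8, -5.2]
width: 0.0193
t: 18.8
eef_pos: [0.4993, 0.1255, 0.0934]
ee_rot: [-3.136, 0.012, -1.93]
force: [4.0, 3.6, -5.4]
width: 0.0192
t: 19.05
eef_pos: [0.4965, 0.1316, 0.0934]
ee_rot: [-3.135, 0.012, -1.93]
force: [4.6, 3.4, -6.0]
width: 0.0194
t: 19.3
eef_pos: [0.4945, 0.138, 0.0934]
ee_rot: [-3.135, 0.012, -1.929]
force: [5.6, 2.7, -5.5]
width: 0.0191
ang -166.6 r 55.0
-0.12 0.66; -0.15 1.33; -0.11 2.00; 0.02 2.66; 0.23 3.30; 0.52 3.91; 0.87 4.48; 1.30 5.00; 1.78 5.46; 2.32 5.87; 2.90 6.20; 3.52 6.46;
```

```bash
python3 -m inch '0 -0.12 0.66 0 0 0 0; 0 -0.12 0.66 0 0 0 0'; python3 -m inch '0 -0.03 0.67 0 0 0 0; 0 -0.03 0.67 0 0 0 0'; python3 -m inch '0 0.04 0.67 0 0 0 0; 0 0.04 0.67 0 0 0 0'; python3 -c "
from h import *
plan(np.array([.548,.1508]),-7,12)"
```

```text
t: 19.55
eef_pos: [0.4934, 0.1444, 0.0934]
ee_rot: [-3.134, 0.012, -1.929]
force: [5.5, 1.6, -5.4]
width: 0.0192
t: 19.8
eef_pos: [0.4929, 0.1472, 0.0933]
ee_rot: [-3.133, 0.005, -1.928]
force: [11.8, -17.0, -3.2]
width: 0.0194
t: 20.05
eef_pos: [0.4927, 0.1476, 0.0933]
ee_rot: [-3.131, -0.005, -1.928]
force: [15.0, -27.6, 0.3]
width: 0.0192
ang -176.6 r 55.4
0.04 0.67; 0.12 1.34; 0.29 1.99; 0.53 2.62; 0.84 3.21; 1.23 3.76; 1.68 4.26; 2.19 4.70; 2.75 5.07; 3.35 5.37; 3.98 5.60; 4.63 5.75;
```

Stop reached: movement blocked with 27 N tangential at about -176.5°. Holding briefly, then relaxing to read the stop angle.

```bash
python3 -m inch '0 0 0.4 0 0 0 0; 0 0 0.4 0 0 0 0; 0 0 0.4 0 0 0 0'; python3 -m inch '0 0 0 0 0 0 0; 0 0 0 0 0 0 0'; python3 -m inch '0 0 -0.05 0 0 0 0; 0 0 -0.05 0 0 0 0';  python3 -c "
from h import *
plan(np.array([.548,.1508]),15,12)"
```

```text
t: 20.42
eef_pos: [0.4928, 0.1473, 0.0934]
ee_rot: [-3.13, -0.011, -1.928]
force: [13.3, -17.8, -2.8]
width: 0.0194
t: 20.68
eef_pos: [0.4931, 0.1463, 0.0934]
ee_rot: [-3.129, -0.011, -1.929]
force: [6.4, -0.6, -5.9]
width: 0.0191
t: 20.92
eef_pos: [0.4932, 0.1456, 0.0935]
ee_rot: [-3.128, -0.011, -1.929]
force: [5.1, 0.8, -6.0]
width: 0.0196
ang -174.6 r 55.0
0.32 -1.40; 1.00 -2.67; 1.97 -3.72; 3.19 -4.48; 4.56 -4.90; 6.00 -4.96; 7.40 -4.64; 8.67 -3.96; 9.72 -2.99; 10.48 -1.77; 10.90 -0.40; 10.95 1.04;
```

```bash
python3 -m inch '0 0.32 -1.4 0 0 0 0; 0 1 -2.67 0 0 0 0; 0 1.97 -3.72 0 0 0 0; 0 3.19 -4.48 0 0 0 0; 0 4.56 -4.9 0 0 0 0; 0 6 -4.96 0 0 0 0; 0 7.4 -4.64 0 0 0 0; 0 8.67 -3.96 0 0 0 0; 0 9.72 -2.99 0 0 0 0; 0 10.48 -1.77 0 0 0 0; 0 10.9 -0.4 0 0 0 0; 0 10.95 1.04 0 0 0 0'; python3 -c "
from h import *
plan(np.array([.548,.1508]),15,12)"
```

```text
t: 22.42
eef_pos: [0.6029, 0.1566, 0.0934]
ee_rot: [-3.128, -0.011, -1.929]
force: [-3.1, -4.0, 3.6]
width: 0.019
ang 6.0 r 55.2
-0.36 1.39; -1.04 2.66; -2.03 3.70; -3.25 4.45; -4.63 4.85; -6.07 4.89; -7.46 4.56; -8.72 3.87; -9.76 2.88; -10.51 1.66; -10.92 0.28; -10.96 -1.16;
```

```bash
python3 -m inch '0 -0.36 1.39 0 0 0 0; 0 -1.04 2.66 0 0 0 0; 0 -2.03 3.7 0 0 0 0; 0 -3.25 4.45 0 0 0 0; 0 -4.63 4.85 0 0 0 0; 0 -6.07 4.89 0 0 0 0; 0 -7.46 4.56 0 0 0 0; 0 -8.72 3.87 0 0 0 0; 0 -9.76 2.88 0 0 0 0; 0 -10.51 1.66 0 0 0 0; 0 -10.92 0.28 0 0 0 0; 0 -10.96 -1.16 0 0 0 0'; python3 -c "
from h import *
plan(np.array([.548,.1508]),15,12)"
```

```text
t: 23.92
eef_pos: [0.4932, 0.1452, 0.0935]
ee_rot: [-3.128, -0.009, -1.929]
force: [6.6, 4.9, -8.7]
width: 0.0192
ang -174.1 r 55.1
0.34 -1.40; 1.02 -2.66; 2.01 -3.70; 3.23 -4.46; 4.60 -4.87; 6.04 -4.91; 7.44 -4.58; 8.70 -3.89; 9.74 -2.91; 10.50 -1.69; 10.91 -0.31; 10.95 1.12;
```

One turn open.

```bash
python3 -m inch '0 0.34 -1.4 0 0 0 0; 0 1.02 -2.66 0 0 0 0; 0 2.01 -3.7 0 0 0 0; 0 3.23 -4.46 0 0 0 0; 0 4.6 -4.87 0 0 0 0; 0 6.04 -4.91 0 0 0 0; 0 7.44 -4.58 0 0 0 0; 0 8.7 -3.89 0 0 0 0; 0 9.74 -2.91 0 0 0 0; 0 10.5 -1.69 0 0 0 0; 0 10.91 -0.31 0 0 0 0; 0 10.95 1.12 0 0 0 0'; python3 -c "
from h import *
plan(np.array([.548,.1508]),15,12)"
```

```text
t: 25.42
eef_pos: [0.6029, 0.1568, 0.0934]
ee_rot: [-3.128, -0.01, -1.929]
force: [-3.2, -4.0, 3.8]
width: 0.0197
ang 6.2 r 55.2
-0.36 1.39; -1.05 2.65; -2.04 3.69; -3.27 4.43; -4.65 4.84; -6.08 4.87; -7.48 4.53; -8.74 3.84; -9.78 2.85; -10.52 1.62; -10.92 0.24; -10.95 -1.20;
```

```bash
python3 -m inch '0 -0.36 1.39 0 0 0 0; 0 -1.05 2.65 0 0 0 0; 0 -2.04 3.69 0 0 0 0; 0 -3.27 4.43 0 0 0 0; 0 -4.65 4.84 0 0 0 0; 0 -6.08 4.87 0 0 0 0; 0 -7.48 4.53 0 0 0 0; 0 -8.74 3.84 0 0 0 0; 0 -9.78 2.85 0 0 0 0; 0 -10.52 1.62 0 0 0 0; 0 -10.92 0.24 0 0 0 0; 0 -10.96 -1.06 0 0 0 0'; python3 -m inch '0 0 0 0 0 0 0; 0 0 0 0 0 0 0;0 0 0 0 0 0 0'
python3 - <<'E'
from h import *
plan(np.array([.548,.1508]),15,1)
f=grab_frame("top");s=grab_frame("scene")
a=cv2.resize(f["pixels"][150:230,160:350],(760,320),interpolation=cv2.INTER_CUBIC)
b=cv2.resize(s["pixels"][170:240,165:330],(760,280)[:2],interpolation=cv2.INTER_CUBIC)
save("z.png",np.vstack([a,b]))
E
```

```text
t: 26.92
eef_pos: [0.4932, 0.1464, 0.0935]
ee_rot: [-3.127, -0.008, -1.929]
force: [6.1, 3.5, -7.9]
width: 0.019
t: 27.3
eef_pos: [0.4932, 0.1457, 0.0934]
ee_rot: [-3.127, -0.008, -1.929]
force: [5.1, -2.0, -4.8]
width: 0.0193
ang -174.6 r 55.0
0.32 -1.40;
```

View pics/z.png

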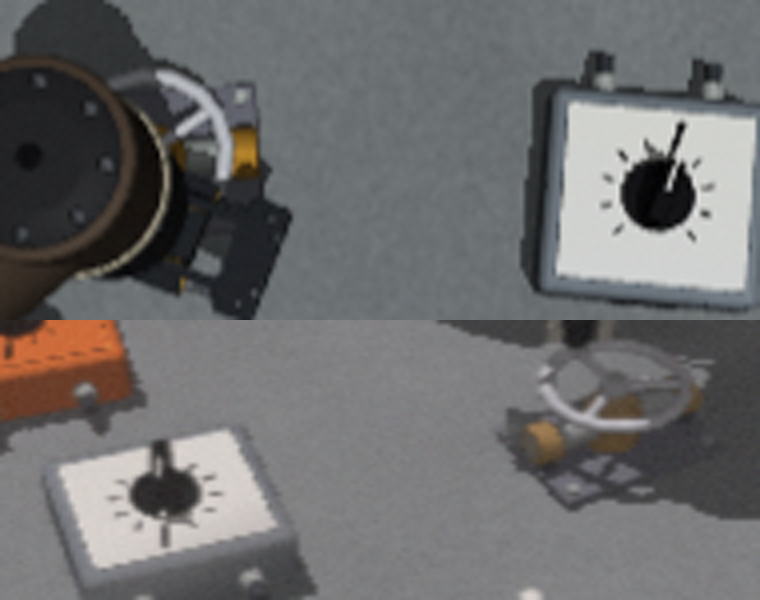

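The final view shows the dial nose in line with its mark (scene half 163,513 and top half 680,125), and the fingers on the crank beside the wheel at (575,335). The crank stands at -174.6° against -175.3° at the stop, after two counted turns.

```bash
python3 -c "
from h import *
s=telemetry.get_state();print(s['t'],s['eef_pos'],s['qd'],s['width']);print(arm.job_done())"
```

```text
27.4 [0.49319884 0.14566843 0.093409  ] [ 4.67032781e-04 -4.76715376e-04  8.94380095e-04 -4.78422596e-04
 -1.41008578e-04 -4.79872999e-05] 0.01931251573501961
the job is handed in; nothing more can be done
None
```

The job was handed in at 27.4 s of the 72 s allowed; the hand-in gives no verdict.

- **Dial:** I turned the white pump's dial about 50.5° clockwise to the long mark. Afterwards the scene camera showed the nose in line with the mark. By the gripper's heading the bar stood at -20.5° against the mark's -20.2°. The white line measured from the top crop read -24.0°, about 4° off but within the 8° tolerance. A grey blob in the top view first looked like a misplaced nose; the scene view showed it was shadow.
- **Valve:** I gripped the crank and screwed it clockwise about 410° until it was blocked, with about 28 N pushing back. I held it there, then backed it off two counted turns. The crank ended at -174.6° against about -175.3° at the stop with the load off, so within about 1° of two turns. This comes from the tool position; I did not measure the wheel in a picture, because the gripper hides the crank.
- **At hand-in:** The arm was at rest, and the fingers stood 19.3 mm apart on the 20 mm sleeve with a 40 N grip set. I did not read the contact force on the crank directly.
- **Other objects:** The arm's path stayed clear of the tube rack, bottle and tip box. I did not measure their positions again at the end.

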